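Free the masher from the sprung quick coupling

TASK

Push the coupling's sprung sleeve down to its stop by its thumb ring, gently, so that the locked masher pops up; then draw the masher straight up out of the coupling so that the sleeve snaps back up, and stand it steel nipple down in the ceramic cup. Never lean hard on the coupling, wrench at the masher or drop it, and leave the garlic press, bowl, glass lid and cup where they are.

Things in the scene. Friction and masses are not known exactly. Their poses are not given: they have to be found in the camera images.
- machine: Cream kitchen machine base, a box 170 x 140 mm, 68 mm high, fixed to the table; origin at the centre of its underside, z up. The quick coupling stands on its top, its vertical axis through this origin. Round the coupling slides a steel sleeve, 41 mm diameter, sprung upward, top 1 mm below the mouth when up.
- coupling_mouth (a point): Centre of the coupling's upper mouth, 135 mm over the table, z up. Clamped on the sleeve is a steel thumb ring, 80 mm diameter, 10 mm thick, the broad disc around the masher; pressing it down anywhere moves the sleeve. It sits at a different height each time, not measured: sleeve up, its top face is 2 to 22 mm below the mouth. Feel for it.
- sleeve (a joint): Sleeve travel, m: 0 = fully up (locked), grows downward, hard stop at 0.010. Spring 5 N at 0, 9 N at the stop, plus slight friction. From about 0.0085 the catches free the nipple and a spring lifts the masher 7 mm; let go then and the sleeve rises only to about 0.008, held by the catches on the nipple; it snaps to 0 when the nipple has left.
- masher_knob (a point): Centre of the masher's wooden knob (grip here): upright cylinder 34 mm diameter, 20 mm tall, on a steel nipple 20 mm diameter reaching 47 mm below it. z points from nipple to knob. Locked, it is 12 mm over the mouth; popped up, 19 mm. Raised 22 mm from locked the catches let go, 45 mm clears the mouth. Drag 5 to 12 N, mass 0.10 to 0.21 kg. Locked, it will not come.
- masher_tip (a point): Lowest point of the masher's steel nipple, on its axis, 57 mm below masher_knob.
- cup: Low, wide pale ceramic cup, mouth 92 mm across, 50 mm high, wall 4 mm, inner floor about 5 mm up, narrower at the foot, standing loose; origin at the centre of its underside, z up.
- garlic_press: Steel garlic press, about 195 mm long, 35 mm high, lying on the walnut board; leave alone. Origin under its middle.
- bowl: Plastic bowl, 170 mm across, 70 mm high; leave alone. Origin at the centre of its underside.
- glass_lid: Glass lid with a knob, 150 mm across, 46 mm high; leave alone. Origin at the centre of its underside.

How it is judged:
On the way, in this order (a step that is already met when the one before it is completed fails the run):
1. the sleeve pushed back and the masher popped up (by more than 4 mm), still in the coupling (z of masher_knob in the frame of coupling_mouth between 0.016 and 0.024 m and value of joint sleeve above 0.003 m and horizontal distance between masher_knob and coupling_mouth below 0.006 m), for 0.1 s.
2. the masher drawn clear of the coupling and the sleeve snapped fully forward (within 1.5 mm) (z of masher_tip in the frame of coupling_mouth above 0 m and value of joint sleeve below 0.0015 m), for 0.1 s.
At the end, for the whole second after the job is handed in: The masher rests in the cup, nipple down (tip within 46 mm of the cup's axis and under 30 mm over its underside, leaning less than about 60 degrees, knob within 50 mm of the axis), let go and still; the cup upright and within 30 mm of its start; the sleeve fully up (within 1.5 mm) (horizontal distance between masher_tip and cup below 0.046 m and z of masher_tip in the frame of cup between 0 and 0.03 m and horizontal distance between masher_knob and cup below 0.05 m and angle between masher_knob's own z axis and vertical below 1.1 rad and linear speed of masher below 0.03 m/s and angle between cup's own z axis and vertical below 0.15 rad and distance of cup from where it was at the start of the episode below 0.03 m and value of joint sleeve below 0.0015 m); the robot touches nothing.
It fails at once if the robot bears on the coupling or machine with more than 40 N (contact force between machine and the fingers above 40 N or contact force between machine and the arm above 40 N).
It fails at once if the masher is wrenched in the coupling with more than 45 N (contact force between masher and machine above 45 N).
It fails at once if the masher falls free (faster than 0.9 m/s, out of the fingers) (linear speed of masher above 0.9 m/s and contact force between masher and the fingers below 0.1 N).
It fails at once if the cup is tipped (over 0.4 rad) (angle between cup's own z axis and vertical above 0.4 rad).
It fails at once if the garlic press, bowl or glass lid is moved by more than 20 mm (distance of any of garlic_press, bowl, glass_lid from where it was at the start of the episode above 0.02 m).
It also fails if it takes over 51 s, if anything falls off the work surface, if the arm or the gripper's body presses on something with over 40 N, if the wrist force passes 120 N, or if a joint passes its speed limit or range.

ROBOT

A 7-joint arm with a two-finger parallel gripper is mounted at the origin on the work surface. World frame = base frame: x ahead of the robot, y to its left, z up, the work surface at z = 0. Lengths are in m, angles in rad, forces in N, time in s.
With the tool pointing down it reaches from about 0.425 to 0.95 m from the base axis. Payload 16.7 kg.
Tool frame: the origin (TCP) lies between the finger pads; the fingertips stand bot.finger_overhang ahead of it and the grasp point (between the pads) lies 6 mm ahead of it (bot.finger_overhang is the distance from the TCP to the fingertips, in m); z points along the fingers, y is the direction in which the jaws open and shut (so a half turn about z gives the same grasp; the last joint's range is limited). The gripper opens to 94 mm and grips with 3 to 60 N. Pads are 16 mm wide; open, the fingers measure 119 mm over their backs; the gripper's body (75 mm by 177 mm) begins 78 mm behind the grasp point.
Start: joints at [1.119, 0.426, 0.074, 1.606, -0.034, 1.111, -0.067], TCP at [0.201, -0.644, 0.205] pointing down, gripper open.
Joint ranges: [-2.85, 2.85], [-0.5, 2.14], [-1.23, 1.37], [0.21, 2.46], [-1.02, 4.16], [0.16, 2.05], [-2.73, 2.73]. Speed limits (rad/s): [1.89, 1.89, 2.39, 2.39, 3.01, 3.01, 3.01].

INTERFACE

Orientations are given as a rotation vector (axis times angle).
In Python, from plant import bot, vision gives the robot as it stands. The module is installed in compiled form; this text tells all that it offers.
- The arm moves only by the tool apply_moves, never from a script. Its argument "motion" is a list of rows, each a list of 5 numbers: the shift along the tool's x, y, z in mm, then the turn about the tool's z in rad, then the opening, from -1 (shut) to 1 (fully open), so that 0 is half open. In form: [[dx, dy, dz, roll, claw], ...]. A call has 1 to 5 rows; each row is the pose to reach, as a shift and turn from the pose measured when the call began, along the tool's axes at that moment; what a row does not reach only later rows make up. A row lasts 1/12 s, in which the tool goes at most 41.7 mm and 7.16 degrees, less where a joint would pass 70% of its speed; a pose out of reach is approached as far as the arm can. A call with a gripper value outside its range is refused whole. The fingers move at their own pace and stop on an object; the grip force is fixed at half the most. Time passes only in rows, so rows that repeat a pose let the fingers close. It gives the time, the measured TCP pose, the force and the opening at its end, in the units of the state.
- bot.get_obs(): the state, without advancing time (a new reading comes with each control period).
- vision.capture(name): name is "scene" or "side" or "wrist"; returns the picture (420x560x3 uint8, red, green, blue); there is no depth.
- vision.camera_model(name): a dict with "mtx" (3x3 intrinsics, pixels), "eye" and "orientation" of the camera in the world; the wrist camera has in their place "T_tool_cam" (4x4, takes a point from camera to tool coordinates, whose origin is the TCP and whose axes are the flange's). Camera axes: x right, y up, looking along -z (the intrinsics and any distortion apply to the point x, -y, -z); pixel columns grow to the right and rows downward; lengths in m; the calibration is good to about 2 mm. A picture is of the moment at which its call begins: read the wrist's pose just before it. camera_model takes no time and is no camera call.
- bot.job_done(): hands the job in, once; it reports no verdict.
The state is a dict: "clock": time; "q": joint angles; "joint_vel": joint speeds; "effort": joint torques, N m; "eef_pos": TCP position; "eef_rot": TCP orientation; "force": force on the tool from outside, world axes, zero at the start; "torque": the same for the moment, N m; "gripper_width": opening from 0.0 (shut) to 1.0 (fully open).
Only numpy, scipy, OpenCV 4.12 (cv2) and the standard library are available. Lean on these libraries where they do the work, as an engineer would, in place of code of your own. Each camera call takes 0.05 s, during which the arm holds its last target. There are 200 camera calls.

## Working session

There is one attempt and no reset: what is moved stays moved. The work goes in short steps, Python scripts to look and compute and a tool call to move; the robot and the scene stay as the last step left them, time stands still between calls to the robot, and variables do not carry over. Pictures are saved under pics/ and viewed, about 8 in all and at most 12, crops included, and the job is handed in when it is done.

Besides the shell and the picture viewer there is one more tool, called after "Emit:" as name([rows], argument=value, ...), one row to a line, values as JSON. apply_moves: Moves the arm, as the interface text tells. Its arguments: {"type":"object","properties":{"motion":{"type":"array","items":{"type":"array","items":{"type":"number"}}}},"required":["motion"]}

```bash
mkdir -p pics; python3 - <<'E'
from plant import bot, vision
import cv2, numpy as np
o=bot.get_obs()
for k,v in o.items(): print(k,np.round(v,4))
print(bot.finger_overhang)
ims=[]
for n in ["scene","side"]:
    im=vision.capture(n); cv2.imwrite(f"pics/{n}0.png",im[...,::-1])
    m=vision.camera_model(n); print(n,m)
print(vision.camera_model("wrist"))
E
```

```text
clock 0.0
q [ 1.1195  0.4267  0.0738  1.6066 -0.0341  1.1108 -0.0671]
joint_vel [-0.0007  0.0015  0.0005 -0.0008  0.0006 -0.      0.0002]
effort [-2.00000e-04 -9.35827e+01  3.66620e+00 -4.54193e+01 -4.90000e-02
  2.01000e-02  1.00000e-04]
eef_pos [ 0.2005 -0.6441  0.204 ]
eef_rot [-3.1046e+00 -4.7210e-01  5.0000e-04]
force [-0.4111  0.3033  0.4039]
torque [ 0.0203 -0.0184  0.0158]
gripper_width 1.001
0.025
scene {'mtx': array([[544.01063189,   0.        , 287.13947481],
       [  0.        , 544.01063189, 212.16558659],
       [  0.        ,   0.        ,   1.        ]]), 'eye': array([ 1.18292974, -0.72195919,  1.35221436]), 'orientation': array([0.60720935, 0.21542269, 0.6440107 ])}
side {'mtx': array([[379.20169994,   0.        , 283.59704154],
       [  0.        , 379.20169994, 213.5402101 ],
       [  0.        ,   0.        ,   1.        ]]), 'eye': array([0.16972956, 0.550923  , 0.90101462]), 'orientation': array([ 0.32110789, -0.9149547 , -2.28223136])}
{'mtx': array([[294.66821071,   0.        , 279.41898954],
       [  0.        , 294.66821071, 216.37778854],
       [  0.        ,   0.        ,   1.        ]]), 'T_tool_cam': array([[-3.42729292e-04,  9.58269096e-01,  2.85867489e-01,
         8.51441474e-02],
       [ 9.99999254e-01, -6.82056098e-06,  1.22177226e-03,
         1.00029689e-03],
       [ 1.17273638e-03,  2.85867695e-01, -9.58268379e-01,
        -1.80128641e-01],
       [ 0.00000000e+00,  0.00000000e+00,  0.00000000e+00,
         1.00000000e+00]])}
```

View pics/scene0.png

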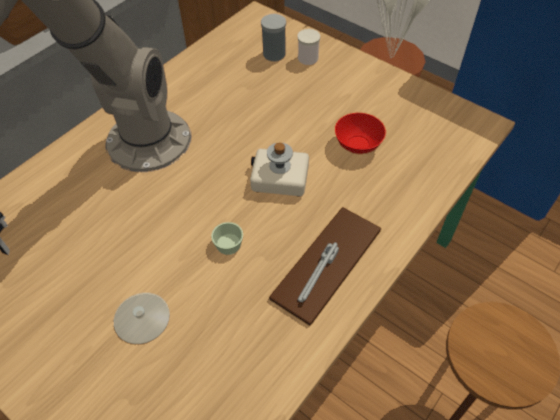

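View pics/side0.png

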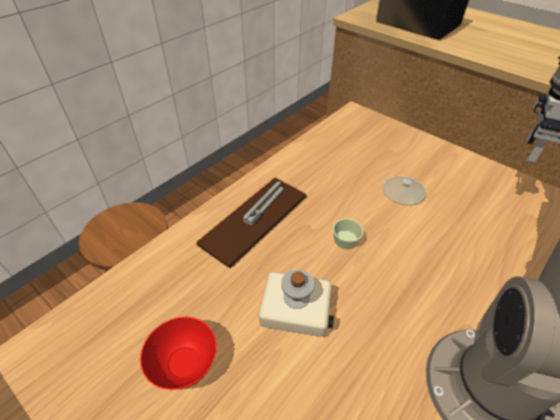

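Scene view: knob at about (280,148), ring around it, cup at (228,238), lid (141,316), press (320,272), bowl (360,134). Side view: knob at (298,279), cup at (348,233).

```bash
cat > h.py <<'E'
import cv2, numpy as np
from plant import bot, vision
from scipy.spatial.transform import Rotation as R
def cam(n,o=None):
    m=vision.camera_model(n)
    if n!="wrist": return m["mtx"],R.from_rotvec(m["orientation"]).as_matrix(),np.array(m["eye"])
    T=np.eye(4);T[:3,:3]=R.from_rotvec(o["eef_rot"]).as_matrix();T[:3,3]=o["eef_pos"];T=T@m["T_tool_cam"]
    return m["mtx"],T[:3,:3],T[:3,3]
def ray(c,uv):
    K,Rm,e=c; p=np.linalg.solve(K,[uv[0],uv[1],1]); d=Rm@[p[0],-p[1],-p[2]]; return e,d/np.linalg.norm(d)
def plane(c,uv,z):
    e,d=ray(c,uv); return e+d*(z-e[2])/d[2]
def proj(c,P):
    K,Rm,e=c; p=Rm.T@(np.array(P)-e); q=K@[p[0],-p[1],-p[2]]; return q[:2]/q[2]
def meet(r1,r2):
    A=np.zeros((3,3));b=np.zeros(3)
    for e,d in (r1,r2):
        M=np.eye(3)-np.outer(d,d);A+=M;b+=M@e
    return np.linalg.solve(A,b)
def blobs(im,lo,hi,box=None):
    h=cv2.cvtColor(im,cv2.COLOR_RGB2HSV);m=cv2.inRange(h,np.array(lo),np.array(hi))
    if box: k=np.zeros_like(m);x0,y0,x1,y1=box;k[y0:y1,x0:x1]=m[y0:y1,x0:x1];m=k
    n,l,s,c=cv2.connectedComponentsWithStats(m)
    return sorted([(int(s[i,4]),s[i,:4].tolist(),c[i].round(1).tolist()) for i in range(1,n)],reverse=True)[:4],m
def tool(P,o):  # world point in tool axes, mm, from TCP
    return R.from_rotvec(o["eef_rot"]).inv().apply(np.array(P)-o["eef_pos"])*1000
E
python3 - <<'E'
from h import *
s=cv2.imread("pics/scene0.png")[...,::-1];d=cv2.imread("pics/side0.png")[...,::-1]
print(s[148,279],s[238,228],d[279,298],d[233,348])
cs,cd=cam("scene"),cam("side")
a,_=blobs(s,(0,90,40),(14,255,200),(255,130,310,185));b,_=blobs(d,(0,90,40),(14,255,200),(270,260,330,310))
print(a,b)
print("knob",meet(ray(cs,a[0][2]),ray(cd,b[0][2])),plane(cs,a[0][2],.15),plane(cd,b[0][2],.15))
a,_=blobs(s,(35,20,60),(90,255,255),(205,215,255,265));b,_=blobs(d,(35,20,60),(90,255,255),(320,210,375,260))
print(a,b)
print("cup",meet(ray(cs,a[0][2]),ray(cd,b[0][2])),plane(cs,a[0][2],.03),plane(cd,b[0][2],.03))
for n,p,z in [("lid",(141,316),.02),("bowl",(360,134),.05),("press",(320,272),.03)]: print(n,plane(cs,p,z))
o=bot.get_obs();print(R.from_rotvec(o["eef_rot"]).as_matrix().round(3))
E
```

```text
[145  97  55] [175 184 149] [154  99  52] [212 221 169]
[(59, [274, 144, 11, 10], [278.8, 149.0]), (1, [278, 144, 1, 1], [278.0, 144.0])] [(170, [291, 272, 14, 15], [297.5, 278.7])]
knob [0.46468977 0.13987636 0.14442961] [0.46745234 0.13549235 0.15      ] [0.46304786 0.14333461 0.15      ]
[(710, [212, 223, 30, 31], [227.0, 237.5])] [(333, [334, 220, 22, 27], [342.4, 232.8]), (1, [349, 228, 1, 1], [349.0, 228.0]), (1, [348, 223, 1, 1], [348.0, 223.0])]
cup [ 0.50464156 -0.14191286  0.03297981] [ 0.49630111 -0.14466348  0.03      ] [ 0.5115059  -0.13874124  0.03      ]
lid [ 0.47900017 -0.46892284  0.02      ]
bowl [0.57771281 0.4252749  0.05      ]
press [ 0.77783546 -0.07039772  0.03      ]
[[ 0.955  0.297 -0.   ]
 [ 0.297 -0.955  0.001]
 [-0.    -0.001 -1.   ]]
```

Emit:
apply_moves([
  [389, -239, -76, 0, 0],
  [389, -239, -76, 0, 0],
  [389, -239, -76, 0, 0],
  [389, -239, -76, 0, 0],
  [389, -239, -76, 0, 0],
])

```text
clock: 0.52
eef_pos: [0.3365, -0.4878, 0.2388]
eef_rot: [-3.104, -0.472, 0.001]
force: [0.1, -1.7, 1.1]
gripper_width: 0.683
```

Emit:
apply_moves([
  [204, -238, -41, 0, 0],
  [204, -238, -41, 0, 0],
  [204, -238, -41, 0, 0],
  [204, -238, -41, 0, 0],
  [204, -238, -41, 0, 0],
])

```text
clock: 0.93
eef_pos: [0.4178, -0.2979, 0.266]
eef_rot: [-3.105, -0.472, 0.001]
force: [0.7, -0.3, 1.4]
gripper_width: 0.499
```

Emit:
apply_moves([
  [119, -275, -14, 0, 0],
  [119, -275, -14, 0, 0],
  [119, -275, -14, 0, 0],
  [119, -275, -14, 0, 0],
  [119, -275, -14, 0, 0],
])

```text
clock: 1.35
eef_pos: [0.4393, -0.0911, 0.2759]
eef_rot: [-3.105, -0.472, 0.001]
force: [1.6, -0.5, -0.6]
gripper_width: 0.498
```

```bash
python3 - <<'E'
from h import *
o=bot.get_obs();im=vision.capture("wrist");cv2.imwrite("pics/w1.png",im[...,::-1])
print(o["clock"],o["eef_pos"].round(4),o["eef_rot"].round(4),o["q"].round(2))
c=cam("wrist",o);print(proj(c,[.464,.141,.157]),proj(c,[.503,-.142,.05]))
E
```

```text
1.35 [ 0.4393 -0.0911  0.2759] [-3.105e+00 -4.715e-01  1.400e-03] [ 0.4   0.   -0.34  1.98 -0.    1.16 -1.2 ]
[ 57.1924167  120.52500819] [328.96209554 158.63432221]
```

View pics/w1.png

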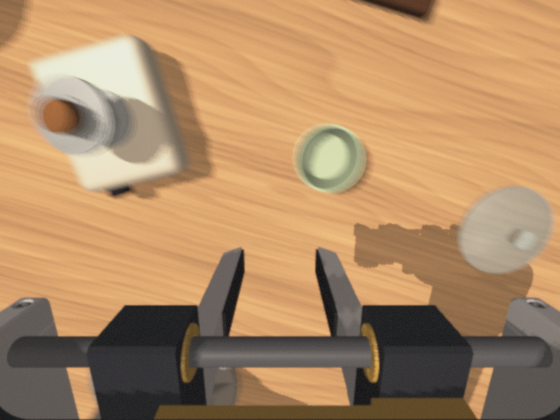

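Wrist view: knob top at (61,117), cup rim centred at (330,157), lid at (505,230); all agree with the estimates.

Emit:
apply_moves([
  [93, -214, 0, 0, 0],
  [93, -214, 0, 0, 0],
  [93, -214, 0, 0, 0],
  [93, -214, 0, 0, 0],
  [93, -214, 0, 0, 0],
])

```text
clock: 1.82
eef_pos: [0.4602, 0.1161, 0.277]
eef_rot: [-3.102, -0.482, -0.001]
force: [2.0, -0.3, 0.5]
gripper_width: 0.5
```

Emit:
apply_moves([
  [0, 0, 0, 0, 0],
  [0, 0, 0, 0, 0],
])

```text
clock: 1.98
eef_pos: [0.4599, 0.1183, 0.2768]
eef_rot: [-3.101, -0.488, -0.0]
force: [-0.1, -0.6, -0.4]
gripper_width: 0.501
```

```bash
python3 - <<'E'
from h import *
o=bot.get_obs();im=vision.capture("wrist");cv2.imwrite("pics/w2.png",im[...,::-1])
print(o["clock"],o["eef_pos"].round(4),o["eef_rot"].round(4),o["q"].round(2),o["force"].round(1))
c=cam("wrist",o);print(proj(c,[.464,.141,.157]))
a,_=blobs(im,(0,110,40),(14,255,230),(150,60,420,330));print(a)
E
```

```text
1.9833 [0.4599 0.1183 0.2768] [-3.1005e+00 -4.8830e-01 -4.0000e-04] [ 0.16  0.06 -0.56  1.92  0.03  1.17 -1.67] [-0.1 -0.6 -0.4]
[259.76955605 202.50493619]
[(3552, [307, 116, 113, 167], [367.7, 221.4]), (1981, [215, 60, 205, 48], [330.0, 78.1]), (993, [150, 60, 41, 55], [165.3, 82.4]), (748, [248, 184, 31, 31], [263.0, 198.9])]
```

View pics/w2.png

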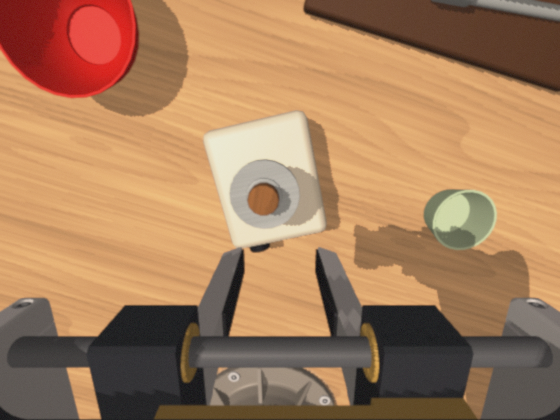

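Wrist view: knob top centred at (263,199), ring around it about (264,193), cup rim centred near (461,219).

```bash
python3 - <<'E'
from h import *
o=bot.get_obs();c=cam("wrist",o)
K=plane(c,(263,199),.157);print("knob",K,tool(K,o))
im=cv2.imread("pics/w2.png")[...,::-1]
b,m=blobs(im,(30,15,60),(75,255,255),(410,170,510,265));print(b)
ct=max(cv2.findContours(m,cv2.RETR_EXTERNAL,cv2.CHAIN_APPROX_NONE)[0],key=len)
P=np.array([plane(c,p[0],.05)[:2] for p in ct]);print("cup pts",P.min(0),P.max(0),plane(c,(464,217),.05))
# ring: grey mask ellipse
h=cv2.cvtColor(im,cv2.COLOR_RGB2HSV);g=cv2.inRange(h,(0,0,90),(179,22,190));k=np.zeros_like(g);k[150:235,222:305]=g[150:235,222:305]
cc=max(cv2.findContours(k,cv2.RETR_EXTERNAL,cv2.CHAIN_APPROX_NONE)[0],key=cv2.contourArea)
e=cv2.fitEllipse(cv2.convexHull(cc));print("ring",e,plane(c,e[0],.123), np.linalg.norm(plane(c,(e[0][0]-e[1][0]/2,e[0][1]),.123)-plane(c,(e[0][0]+e[1][0]/2,e[0][1]),.123)))
# side view crop prediction
E
```

```text
knob [0.46884602 0.13686659 0.157     ] [ 14.61035091 -16.4989256  119.7355922 ]
[(3290, [425, 190, 71, 59], [460.3, 217.5])]
cup pts [ 0.45774311 -0.19379411] [ 0.54552066 -0.08857845] [ 0.50580153 -0.14765286  0.05      ]
ring ((264.2178039550781, 176.4444580078125), (29.769691467285156, 56.01179122924805), 88.24937438964844) [0.48620091 0.14268561 0.123     ] 0.03383978227846888
```

Emit:
apply_moves([
  [14, -17, 20, 0, 0],
  [14, -17, 45, 0, 0],
  [14, -17, 45, 0, 0],
  [14, -17, 45, 0, 0],
])

```text
clock: 2.37
eef_pos: [0.4676, 0.1353, 0.2312]
eef_rot: [-3.103, -0.482, 0.004]
force: [-0.3, 0.5, 0.1]
gripper_width: 0.504
```

```bash
python3 - <<'E'
from h import *
o=bot.get_obs();im=vision.capture("wrist");s=vision.capture("side")
print(o["clock"],o["eef_pos"].round(4),o["eef_rot"].round(4),o["force"].round(1))
c=cam("wrist",o);t=proj(c,[.467,.138,.157]);print(t)
x,y=t.astype(int)
a,_=blobs(im,(0,110,40),(14,255,230),(x-30,y-30,x+30,y+30));print(a)
K=plane(c,a[0][2],.157);print("knob",K,tool(K,o))
w=cv2.resize(im[110:330,170:390],(440,440),interpolation=cv2.INTER_CUBIC)
q=cv2.resize(s[235:335,248:338],(396,440),interpolation=cv2.INTER_CUBIC)
cv2.imwrite("pics/w3.png",np.hstack([w,q])[...,::-1][:, :800])
E
```

```text
2.3667 [0.4676 0.1353 0.2312] [-3.1025 -0.4821  0.0041] [-0.3  0.5  0.1]
[275.86275335 225.68180282]
[(1024, [257, 204, 36, 37], [274.6, 222.4])]
knob [0.4696434 0.1400303 0.157    ] [ 3.56818834 -3.68341952 74.21840142]
```

View pics/w3.png

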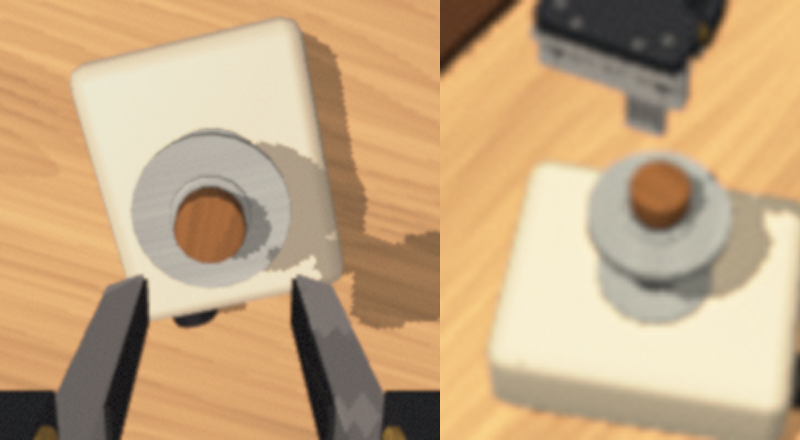

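Left crop: knob top central in the ring, ring fully visible. Right crop: ring clamped high on the sleeve, knob above it. I'll go down around the knob with the jaws straddling it.

Emit:
apply_moves([
  [3, -4, 10, 0, 0],
  [3, -4, 40, 0, 0],
  [3, -4, 66, 0, 0],
  [3, -4, 66, 0, 0],
  [3, -4, 66, 0, 0],
])

```text
clock: 2.88
eef_pos: [0.47, 0.1407, 0.1668]
eef_rot: [-3.102, -0.482, 0.001]
force: [-0.1, 0.3, 1.1]
gripper_width: 0.498
```

```bash
python3 - <<'E'
from h import *
o=bot.get_obs()
print(o["clock"],o["eef_pos"].round(4),o["eef_rot"].round(4),o["force"].round(1),tool([.469,.140,.137],o))
im=vision.capture("wrist");c=cam("wrist",o);x,y=proj(c,[.469,.140,.157]).astype(int);print(x,y)
a,_=blobs(im,(0,110,40),(14,255,230),(x-40,y-40,x+40,y+40));print(a)
K=plane(c,a[0][2],.157);print("knob",K,tool(K,o))
E
```

```text
2.8833 [0.47   0.1407 0.1668] [-3.1023e+00 -4.8170e-01  1.2000e-03] [-0.1  0.3  1.1] [-1.13605343  0.41554204 29.83508698]
278 256
[(1743, [257, 230, 45, 49], [279.0, 254.4]), (1, [315, 287, 1, 1], [315.0, 287.0]), (1, [310, 288, 1, 1], [310.0, 288.0]), (1, [281, 295, 1, 1], [281.0, 295.0])]
knob [0.47079479 0.14047394 0.157     ] [0.70906373 0.46496653 9.83411193]
```

Centred within 1 mm. Feel downward.

Emit:
apply_moves([
  [0, 0, 2, 0, 0],
  [0, 0, 4, 0, 0],
  [0, 0, 6, 0, 0],
  [0, 0, 8, 0, 0],
  [0, 0, 8, 0, 0],
])

```text
clock: 3.35
eef_pos: [0.4707, 0.1409, 0.1598]
eef_rot: [-3.102, -0.481, -0.002]
force: [-0.3, 0.4, -0.3]
gripper_width: 0.499
```

Emit:
apply_moves([
  [0, 0, 1, 0, 0],
  [0, 0, 2, 0, 0],
  [0, 0, 3, 0, 0],
  [0, 0, 4, 0, 0],
  [0, 0, 4, 0, 0],
])

```text
clock: 3.77
eef_pos: [0.4706, 0.1409, 0.1556]
eef_rot: [-3.102, -0.481, -0.001]
force: [-0.3, 0.4, 0.5]
gripper_width: 0.496
```

Emit:
apply_moves([
  [0, 0, 1, 0, 0],
  [0, 0, 2, 0, 0],
  [0, 0, 3, 0, 0],
  [0, 0, 4, 0, 0],
  [0, 0, 4, 0, 0],
])

```text
clock: 4.18
eef_pos: [0.4705, 0.1409, 0.1514]
eef_rot: [-3.102, -0.482, -0.001]
force: [-0.5, -0.3, 0.6]
gripper_width: 0.499
```

Emit:
apply_moves([
  [0, 0, 1, 0, 0],
  [0, 0, 2, 0, 0],
  [0, 0, 3, 0, 0],
  [0, 0, 4, 0, 0],
  [0, 0, 4, 0, 0],
])

```text
clock: 4.6
eef_pos: [0.4704, 0.1408, 0.1472]
eef_rot: [-3.102, -0.482, -0.001]
force: [0.0, 0.4, -0.4]
gripper_width: 0.499
```

Emit:
apply_moves([
  [0, 0, 1, 0, 0],
  [0, 0, 2, 0, 0],
  [0, 0, 3, 0, 0],
  [0, 0, 4, 0, 0],
  [0, 0, 4, 0, 0],
])

```text
clock: 5.02
eef_pos: [0.4703, 0.1408, 0.143]
eef_rot: [-3.102, -0.482, -0.0]
force: [-0.2, 0.8, -1.0]
gripper_width: 0.502
```

Emit:
apply_moves([
  [0, 0, 1, 0, 0],
  [0, 0, 2, 0, 0],
  [0, 0, 3, 0, 0],
  [0, 0, 3, 0, 0],
])

```text
clock: 5.35
eef_pos: [0.4702, 0.1408, 0.1398]
eef_rot: [-3.102, -0.482, 0.0]
force: [0.5, -0.1, 0.4]
gripper_width: 0.501
```

Emit:
apply_moves([
  [0, 0, 1, 0, 0],
  [0, 0, 2, 0, 0],
  [0, 0, 3, 0, 0],
  [0, 0, 3, 0, 0],
])

```text
clock: 5.68
eef_pos: [0.4701, 0.1408, 0.1365]
eef_rot: [-3.102, -0.482, 0.001]
force: [-0.4, -0.7, -1.2]
gripper_width: 0.503
```

```bash
python3 - <<'E'
from h import *
o=bot.get_obs();im=vision.capture("wrist");s=vision.capture("side");print(o["force"].round(1),o["eef_pos"])
w=cv2.resize(im[170:390,170:390],(440,440),interpolation=cv2.INTER_CUBIC)
q=cv2.resize(s[245:325,262:334],(396,440),interpolation=cv2.INTER_CUBIC)
cv2.imwrite("pics/w4.png",np.hstack([w,q])[...,::-1][:, :800])
E
```

```text
[-0.4 -0.7 -1.2] [0.47008542 0.1407815  0.13654005]
```

View pics/w4.png

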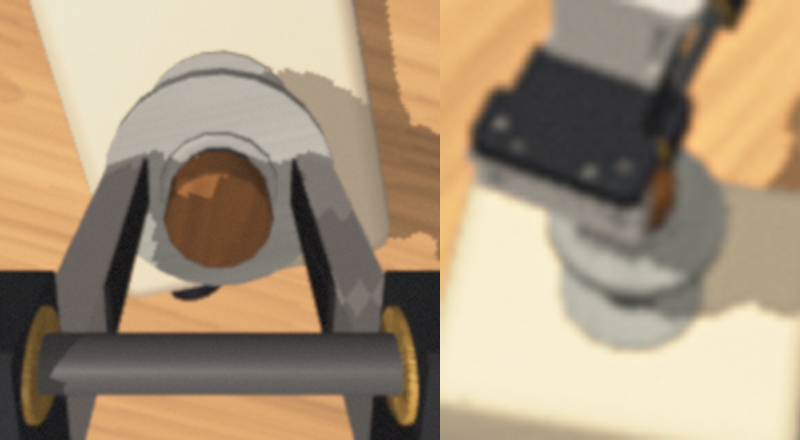

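Fingertips stand over the ring on both sides of the knob, close to its face, no contact yet. Continue gently.

Emit:
apply_moves([
  [0, 0, 0.5, 0, 0],
  [0, 0, 1, 0, 0],
  [0, 0, 1.5, 0, 0],
  [0, 0, 2, 0, 0],
  [0, 0, 2, 0, 0],
])

```text
clock: 6.2
eef_pos: [0.4702, 0.1408, 0.1346]
eef_rot: [-3.102, -0.482, 0.001]
force: [0.3, 0.8, 0.1]
gripper_width: 0.5
```

Emit:
apply_moves([
  [0, 0, 0.5, 0, 0],
  [0, 0, 1, 0, 0],
  [0, 0, 1.5, 0, 0],
  [0, 0, 2, 0, 0],
  [0, 0, 2, 0, 0],
])

```text
clock: 6.62
eef_pos: [0.4701, 0.1407, 0.1325]
eef_rot: [-3.102, -0.482, 0.001]
force: [-0.7, 0.2, -0.1]
gripper_width: 0.503
```

No contact although the nominal fingertip height is below the possible ring range; reckoning from w4's pixel gaps (ring about 10 mm ahead of the TCP, visible fingertips near the TCP plane), the half-open tips seem to stand less far ahead than nominal. Keep feeling.

Emit:
apply_moves([
  [0, 0, 1, 0, 0],
  [0, 0, 2, 0, 0],
  [0, 0, 3, 0, 0],
  [0, 0, 3, 0, 0],
])

```text
clock: 6.95
eef_pos: [0.4702, 0.1408, 0.1296]
eef_rot: [-3.102, -0.482, 0.0]
force: [-1.0, -0.7, 4.8]
gripper_width: 0.499
```

Contact, 4.8 N. Press on in small steps.

Emit:
apply_moves([
  [0, 0, 1, 0, 0],
  [0, 0, 2, 0, 0],
  [0, 0, 3, 0, 0],
  [0, 0, 3, 0, 0],
])

```text
clock: 7.28
eef_pos: [0.4702, 0.1408, 0.1267]
eef_rot: [-3.103, -0.482, 0.0]
force: [-1.3, -0.9, 6.6]
gripper_width: 0.497
```

Emit:
apply_moves([
  [0, 0, 1, 0, 0],
  [0, 0, 2, 0, 0],
  [0, 0, 3, 0, 0],
  [0, 0, 3, 0, 0],
])

```text
clock: 7.62
eef_pos: [0.4703, 0.1408, 0.1238]
eef_rot: [-3.103, -0.482, 0.0]
force: [-2.4, -0.4, 7.4]
gripper_width: 0.498
```

Emit:
apply_moves([
  [0, 0, 0.7, 0, 0],
  [0, 0, 1.4, 0, 0],
  [0, 0, 2, 0, 0],
  [0, 0, 2, 0, 0],
])

```text
clock: 7.95
eef_pos: [0.4703, 0.1408, 0.1221]
eef_rot: [-3.103, -0.482, -0.0]
force: [-2.7, -0.8, 8.5]
gripper_width: 0.497
```

Emit:
apply_moves([
  [0, 0, 0.5, 0, 0],
  [0, 0, 1, 0, 0],
  [0, 0, 1.5, 0, 0],
  [0, 0, 1.5, 0, 0],
])

```text
clock: 8.28
eef_pos: [0.4703, 0.1408, 0.1208]
eef_rot: [-3.103, -0.481, -0.0]
force: [-2.6, -0.7, 8.8]
gripper_width: 0.502
```

```bash
python3 - <<'E'
from h import *
o=bot.get_obs();im=vision.capture("wrist");print(o["force"].round(1),o["eef_pos"])
c=cam("wrist",o);x,y=proj(c,[.470,.1408,.157]).astype(int);print(x,y, proj(c,[.470,.1408,.164]))
a,_=blobs(im,(0,110,40),(14,255,230),(x-45,y-45,x+45,y+45));print(a)
cv2.imwrite("pics/w5.png",cv2.resize(im[170:390,150:410],(780,660))[:600,:,::-1])
E
```

```text
[-2.6 -0.7  8.8] [0.47029994 0.1408283  0.12078315]
277 290 [277.64865885 297.2678486 ]
[(3235, [249, 261, 61, 70], [279.0, 295.0]), (13, [242, 332, 7, 3], [244.9, 333.2]), (13, [232, 329, 9, 5], [236.4, 330.5]), (12, [255, 328, 7, 4], [257.9, 329.3])]
```

Emit:
apply_moves([
  [0, 0, 0.5, 0, 0],
  [0, 0, 1, 0, 0],
  [0, 0, 1, 0, 0],
])

```text
clock: 8.58
eef_pos: [0.4705, 0.1409, 0.1206]
eef_rot: [-3.104, -0.481, -0.001]
force: [-6.2, -2.7, 19.8]
gripper_width: 0.502
```

```bash
python3 - <<'E'
from h import *
o=bot.get_obs();im=vision.capture("wrist");s=vision.capture("side");print(o["force"].round(1),o["eef_pos"])
w=cv2.resize(im[190:390,170:390],(440,400),interpolation=cv2.INTER_CUBIC)
q=cv2.resize(s[250:330,262:334],(360,400),interpolation=cv2.INTER_CUBIC)
cv2.imwrite("pics/w5.png",np.hstack([w,q])[...,::-1])
E
```

```text
[-6.2 -2.7 19.8] [0.47048087 0.14089129 0.1205626 ]
```

View pics/w5.png

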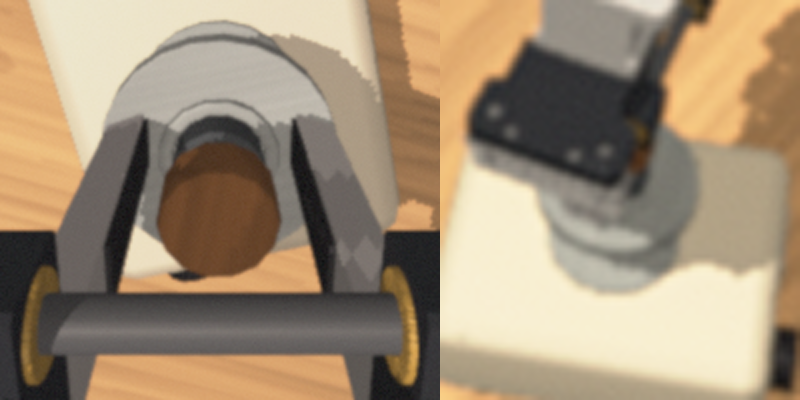

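Stop felt (19.8 N) and the wrist crop shows the dark nipple under the knob: the masher has popped up, and sits mid-way between the jaws. Ease off, rise to the knob, then close.

Emit:
apply_moves([
  [0, 0, -2, 0, 0],
  [0, 0, -8, 0, 0],
  [0, 0, -18, 0, 0],
  [0, 0, -28, 0, 0],
  [0, 0, -28, 0, 0],
])

```text
clock: 9.1
eef_pos: [0.4715, 0.1413, 0.1508]
eef_rot: [-3.103, -0.481, -0.005]
force: [0.9, -0.3, 0.6]
gripper_width: 0.497
```

```bash
python3 - <<'E'
from h import *
o=bot.get_obs();im=vision.capture("wrist");print(o["force"].round(1),o["eef_pos"],o["eef_rot"])
c=cam("wrist",o);x,y=proj(c,[.470,.1408,.164]).astype(int)
a,_=blobs(im,(0,110,40),(14,255,230),(x-45,y-40,x+45,y+40));print(a)
K=plane(c,a[0][2],.164);print("knob",K,tool(K,o),a[0][1][2])
cv2.imwrite("pics/w6.png",cv2.resize(im[170:390,150:410],(780,660))[:600,:,::-1])
E
```

```text
[ 0.9 -0.3  0.6] [0.47152107 0.1412937  0.15078648] [-3.10346691 -0.48124663 -0.00525771]
[(2188, [254, 244, 51, 55], [279.3, 271.1]), (15, [273, 305, 10, 7], [278.5, 307.8]), (8, [321, 300, 2, 6], [321.6, 302.1]), (4, [320, 297, 3, 2], [321.0, 297.2])]
knob [0.47132602 0.14048024 0.164     ] [ -0.38644186   0.70952123 -13.21530364] 51
```

View pics/w6.png

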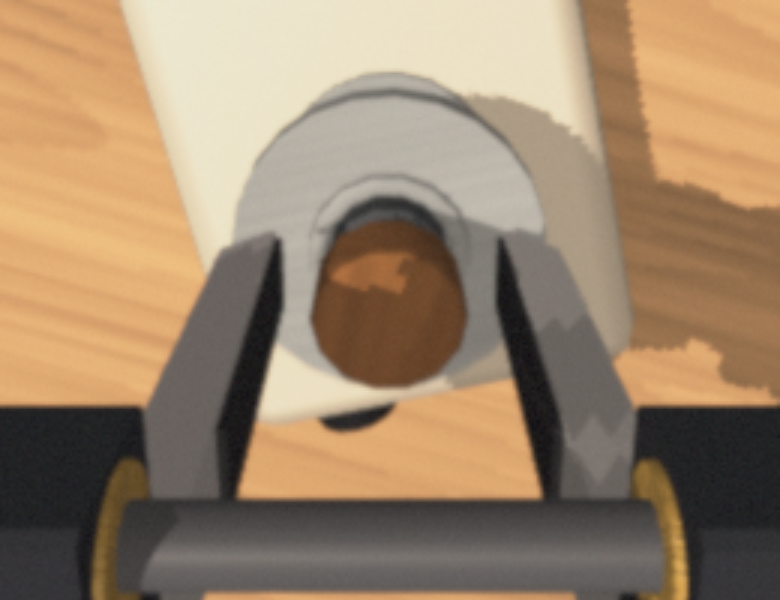

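The masher stays up after release; knob centre (390) matches the jaw middle (389), and the pads span it. Close.

Emit:
apply_moves([
  [0, 0, 0, 0, -0.1],
  [0, 0, 0, 0, -0.2],
  [0, 0, 0, 0, -0.35],
  [0, 0, 0, 0, -1],
  [0, 0, 0, 0, -1],
])

```text
clock: 9.57
eef_pos: [0.4711, 0.141, 0.1495]
eef_rot: [-3.104, -0.481, -0.004]
force: [-0.5, 0.6, -1.7]
gripper_width: 0.352
```

Emit:
apply_moves([
  [0, 0, 0, 0, -1],
  [0, 0, 0, 0, -1],
  [0, 0, 0, 0, -1],
])

```text
clock: 9.82
eef_pos: [0.471, 0.141, 0.1494]
eef_rot: [-3.104, -0.481, -0.003]
force: [-0.0, 0.1, -3.4]
gripper_width: 0.352
```

Gripped at 33 mm. Draw straight up, slowly at first.

Emit:
apply_moves([
  [0, 0, -1, 0, -1],
  [0, 0, -2, 0, -1],
  [0, 0, -3.5, 0, -1],
  [0, 0, -5, 0, -1],
  [0, 0, -5, 0, -1],
])

```text
clock: 10.23
eef_pos: [0.471, 0.141, 0.1547]
eef_rot: [-3.104, -0.481, -0.003]
force: [-0.7, -0.0, -1.8]
gripper_width: 0.353
```

Emit:
apply_moves([
  [0, 0, -2, 0, -1],
  [0, 0, -4, 0, -1],
  [0, 0, -6, 0, -1],
  [0, 0, -8, 0, -1],
  [0, 0, -10, 0, -1],
])

```text
clock: 10.65
eef_pos: [0.4711, 0.141, 0.165]
eef_rot: [-3.104, -0.481, -0.004]
force: [-0.3, -1.2, -1.0]
gripper_width: 0.35
```

Emit:
apply_moves([
  [0, 0, -4, 0, -1],
  [0, 0, -8, 0, -1],
  [0, 0, -14, 0, -1],
  [0, 0, -22, 0, -1],
  [0, 0, -30, 0, -1],
])

```text
clock: 11.07
eef_pos: [0.4712, 0.1411, 0.1961]
eef_rot: [-3.104, -0.481, -0.004]
force: [-0.7, 0.2, -1.6]
gripper_width: 0.354
```

Emit:
apply_moves([
  [0, 0, -10, 0, -1],
  [0, 0, -22, 0, -1],
  [0, 0, -35, 0, -1],
  [0, 0, -35, 0, -1],
  [0, 0, -35, 0, -1],
])

```text
clock: 11.48
eef_pos: [0.4715, 0.1411, 0.2319]
eef_rot: [-3.104, -0.481, -0.007]
force: [-0.5, -0.9, -2.2]
gripper_width: 0.351
```

```bash
python3 - <<'E'
from h import *
o=bot.get_obs();im=vision.capture("wrist");s=vision.capture("side");print(o["force"].round(1),o["eef_pos"])
w=cv2.resize(im[150:390,140:420],(466,400),interpolation=cv2.INTER_CUBIC)
q=cv2.resize(s[230:330,252:334],(328,400),interpolation=cv2.INTER_CUBIC)
cv2.imwrite("pics/w7.png",np.hstack([w,q])[...,::-1])
E
```

```text
[-0.5 -0.9 -2.2] [0.47148429 0.1411088  0.23190183]
```

View pics/w7.png

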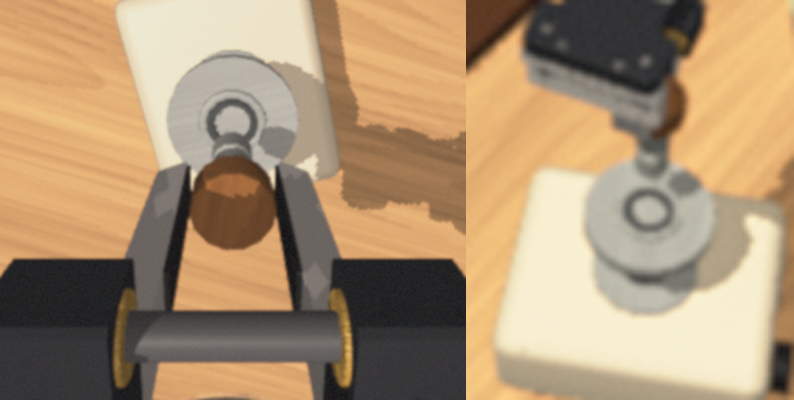

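The masher hangs upright in the jaws, nipple clear, and the sleeve's top is up by the mouth. Carry it to the cup.

Emit:
apply_moves([
  [-3, 15, 0, 0, -1],
  [-8, 40, 0, 0, -1],
  [-15, 75, 0, 0, -1],
  [-22, 110, 0, 0, -1],
  [-29, 145, 0, 0, -1],
])

```text
clock: 12.0
eef_pos: [0.4866, -0.0076, 0.2299]
eef_rot: [-3.103, -0.482, -0.002]
force: [0.7, -0.5, -1.8]
gripper_width: 0.355
```

Emit:
apply_moves([
  [-6, 35, 0, 0, -1],
  [-13, 70, 0, 0, -1],
  [-19, 95, 0, 0, -1],
  [-19, 95, 0, 0, -1],
  [-19, 95, 0, 0, -1],
])

```text
clock: 12.42
eef_pos: [0.4968, -0.1051, 0.2289]
eef_rot: [-3.103, -0.478, -0.0]
force: [-0.5, 1.1, -1.0]
gripper_width: 0.352
```

```bash
python3 - <<'E'
from h import *
o=bot.get_obs();im=vision.capture("wrist");s=vision.capture("scene");d=vision.capture("side");print(o["clock"],o["force"].round(1),o["eef_pos"],o["eef_rot"])
c=cam("wrist",o);print(proj(c,[.505,-.145,.05]))
cv2.imwrite("pics/w8.png",im[...,::-1])
print("tool to cup",tool([.505,-.145,.05],o))
E
```

```text
12.4167 [-0.5  1.1 -1. ] [ 0.49680487 -0.1051271   0.22893049] [-3.10349236e+00 -4.77918292e-01 -7.23488024e-05]
[311.47415201 202.83287531]
tool to cup [ -4.22990309  40.75823836 178.86867695]
```

View pics/w8.png

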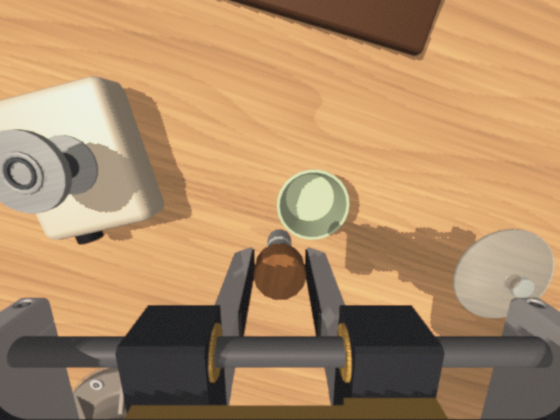

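Wrist view: cup rim centred at (313,204), 2 px from the prediction; masher upright, sleeve ring at the left with its top up. Correct by about (-6, 43) mm, then go down.

Emit:
apply_moves([
  [-3, 20, 0, 0, -1],
  [-6, 43, 10, 0, -1],
  [-6, 43, 40, 0, -1],
  [-6, 43, 75, 0, -1],
  [-6, 43, 100, 0, -1],
])

```text
clock: 12.98
eef_pos: [0.5041, -0.1442, 0.1273]
eef_rot: [-3.102, -0.486, -0.001]
force: [-0.1, 1.4, -1.4]
gripper_width: 0.355
```

Emit:
apply_moves([
  [0, 0, 0, 0, -1],
  [0, 0, 0, 0, -1],
])

```text
clock: 13.15
eef_pos: [0.5035, -0.1427, 0.1267]
eef_rot: [-3.1, -0.489, 0.003]
force: [0.4, -0.2, -0.5]
gripper_width: 0.352
```

```bash
python3 - <<'E'
from h import *
o=bot.get_obs();print(o["clock"],o["force"].round(1),o["eef_pos"])
im=vision.capture("wrist");s=vision.capture("side")
w=cv2.resize(im[100:400,140:420],(373,400),interpolation=cv2.INTER_CUBIC)
q=cv2.resize(s[190:270,310:390],(400,400),interpolation=cv2.INTER_CUBIC)
cv2.imwrite("pics/w9.png",np.hstack([w,q])[...,::-1])
E
```

```text
13.15 [ 0.4 -0.2 -0.5] [ 0.50345569 -0.14273789  0.12671265]
```

View pics/w9.png

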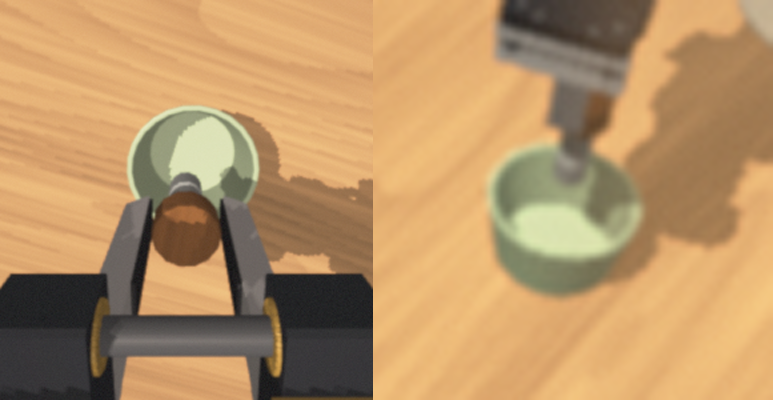

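The nipple tip is above the cup mouth, about 5 mm off centre in tool y. Correct and lower, feeling for the floor.

Emit:
apply_moves([
  [1, 5, 5, 0, -1],
  [1, 5, 25, 0, -1],
  [1, 5, 45, 0, -1],
  [1, 5, 60, 0, -1],
  [1, 5, 60, 0, -1],
])

```text
clock: 13.67
eef_pos: [0.5071, -0.148, 0.0676]
eef_rot: [-3.101, -0.488, -0.001]
force: [-0.4, 1.2, -1.7]
gripper_width: 0.353
```

Emit:
apply_moves([
  [0, 0, 1, 0, -1],
  [0, 0, 2, 0, -1],
  [0, 0, 3, 0, -1],
  [0, 0, 4, 0, -1],
  [0, 0, 4, 0, -1],
])

```text
clock: 14.08
eef_pos: [0.5075, -0.1482, 0.0641]
eef_rot: [-3.102, -0.488, -0.002]
force: [0.4, 0.1, -1.3]
gripper_width: 0.353
```

Emit:
apply_moves([
  [0, 0, 1, 0, -1],
  [0, 0, 2, 0, -1],
  [0, 0, 3, 0, -1],
  [0, 0, 4, 0, -1],
  [0, 0, 4, 0, -1],
])

```text
clock: 14.5
eef_pos: [0.5073, -0.1481, 0.0598]
eef_rot: [-3.102, -0.488, -0.002]
force: [0.1, -0.1, -1.8]
gripper_width: 0.352
```

Emit:
apply_moves([
  [0, 0, 0.7, 0, -1],
  [0, 0, 1.4, 0, -1],
  [0, 0, 2, 0, -1],
  [0, 0, 2, 0, -1],
])

```text
clock: 14.83
eef_pos: [0.5074, -0.1481, 0.0578]
eef_rot: [-3.102, -0.488, -0.001]
force: [0.2, -0.0, -1.1]
gripper_width: 0.353
```

Emit:
apply_moves([
  [0, 0, 0.5, 0, -1],
  [0, 0, 1, 0, -1],
  [0, 0, 1.5, 0, -1],
  [0, 0, 1.5, 0, -1],
])

```text
clock: 15.17
eef_pos: [0.5085, -0.1479, 0.0575]
eef_rot: [-3.102, -0.489, -0.005]
force: [-2.6, 2.9, 19.9]
gripper_width: 0.357
```

Floor felt at the predicted height. Ease the pressure, then open a little (staying clear of the rim).

Emit:
apply_moves([
  [0, 0, -0.5, 0, -1],
  [0, 0, -0.5, 0, -1],
  [0, 0, -0.5, 0, -0.2],
  [0, 0, -0.5, 0, -0.1],
  [0, 0, -0.5, 0, -0.1],
])

```text
clock: 15.58
eef_pos: [0.5084, -0.1479, 0.0579]
eef_rot: [-3.102, -0.488, -0.004]
force: [-0.9, -0.0, -0.2]
gripper_width: 0.445
```

Emit:
apply_moves([
  [0, 0, 0, 0, -0.1],
  [0, 0, 0, 0, -0.1],
])

```text
clock: 15.75
eef_pos: [0.5083, -0.1479, 0.0578]
eef_rot: [-3.102, -0.488, -0.004]
force: [-0.2, -0.4, 0.3]
gripper_width: 0.455
```

Emit:
apply_moves([
  [0, 0, -5, 0, -0.1],
  [0, 0, -15, 0, -0.1],
  [0, 0, -30, 0, -0.1],
  [0, 0, -50, 0, -0.1],
  [0, 0, -80, 0, -0.1],
])

```text
clock: 16.17
eef_pos: [0.5071, -0.1478, 0.138]
eef_rot: [-3.101, -0.489, -0.0]
force: [-0.1, 0.8, -0.2]
gripper_width: 0.449
```

Emit:
apply_moves([
  [0, 0, -30, 0, -0.1],
  [0, 0, -60, 0, -0.1],
  [0, 0, -60, 0, -0.1],
  [0, 0, -60, 0, -0.1],
])

```text
clock: 16.5
eef_pos: [0.5081, -0.1481, 0.2005]
eef_rot: [-3.103, -0.489, -0.006]
force: [-0.3, -0.3, -0.9]
gripper_width: 0.453
```

```bash
python3 - <<'E'
from h import *
o=bot.get_obs();print(o["clock"],o["force"].round(1),o["eef_pos"])
im=vision.capture("wrist");s=vision.capture("side")
w=cv2.resize(im[60:300,0:400],(500,300),interpolation=cv2.INTER_CUBIC)
q=cv2.resize(s[200:330,260:390],(300,300),interpolation=cv2.INTER_CUBIC)
cv2.imwrite("pics/w10.png",np.hstack([w,q])[...,::-1])
E
```

```text
16.5 [-0.3 -0.3 -0.9] [ 0.50807102 -0.14811588  0.20045402]
```

View pics/w10.png

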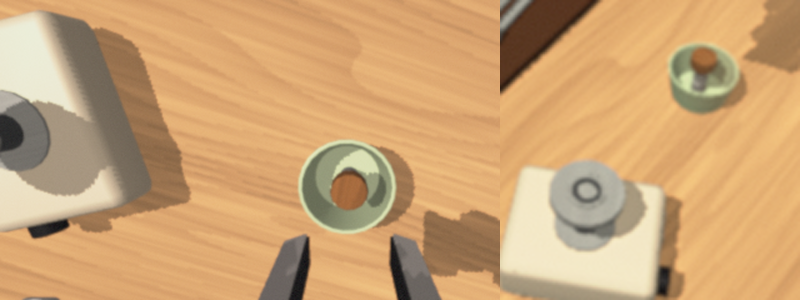

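Both views show the masher standing upright in the middle of the cup, the cup in its place, the sleeve up, and the gripper clear. I'm handing it in.

```bash
python3 -c "
from plant import bot
print(bot.job_done(), bot.get_obs()['clock'])"
```

```text
the job is handed in; nothing more can be done
the job is handed in; nothing more can be done
```

The masher is standing nipple down in the middle of the cup, and I handed the job in at about 16.5 s. The simulator gave no verdict.

- **Release:** I straddled the knob with the jaws half open and felt down to the thumb ring. I pressed the sleeve to its stop, where the force reached about 20 N. The picture then showed the masher popped up, and it stayed up when I eased off.
- **Drawing out and placing:** I gripped the knob at about 33 mm and drew the masher straight up; the force readings stayed below 4 N. I set it down in the cup, where touching the floor peaked at about 20 N. I backed off 0.5 mm, opened the jaws and retreated upward.
- **Last checks:** The final pictures show the masher upright and centred in the cup. The cup was in its place, the gripper was clear at 0.20 m, and the wrist force was near zero. The sleeve looked fully up, but I judged that only by eye. I did not measure the press, bowl or lid again; nothing was moved near them.
- **Two readings that disagreed:**
    - The half-open fingertips met the ring about 8 mm lower than the stated 25 mm overhang allowed. The fingers probably sit further back when open, so I relied on touch and on the pictures instead.
    - The pull-out force was below the stated 5 to 12 N drag at the moments it was read.

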